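# Three tablets into a weighing dish

## Task

Stand the white weighing dish under the mouth of the tablet dispenser's chute and press the red lever exactly three full strokes, letting it spring right back up each time, so that three tablets drop into the dish. Then set the dish, level and with all three tablets in it, in the middle of the balance's round pan and let go. Let no fourth tablet out, and leave the bottle, timer, tape and rubber stopper where they are.

Things in the scene. Friction and masses are not known exactly. Their poses are not given: they have to be found in the camera images.
- dispenser: Fixed bench tablet dispenser: grey base 150 x 90 mm (from 50 mm in front to 100 mm behind the origin), clear magazine about 24 mm square with a blue cap, 133 mm high, holding six stacked light-blue square tablets. Origin: on the worktop below the magazine. Front, its own -x: the chute, pointing about to the robot's right (-y); rear, its own +x: the red lever. Yaw varies by 0.25 rad.
- chute_mouth (a point): Middle of the chute floor's lower end, 115 mm in front of the dispenser's origin, 31 mm above the worktop. The aluminium chute is 24 mm wide over its walls, slopes down from the magazine at 20 degrees; its underside is 28 mm up at the mouth, its side walls reach 42 mm up at the mouth and 61 mm halfway. Tablets slide out of it slowly, along the dispenser's -x.
- drop_point (a point): Point on the worktop (z = 0) 15 mm in front of the chute's mouth, on the chute's centre line (130 mm in front of the dispenser's origin): the middle of the dish should stand here. Its axes are those of the dispenser.
- magazine (a point): Centre of the feed floor inside the magazine, 66 mm above the worktop, where the lowest tablet lies.
- lever (a joint): Sprung lever, rad: 0 at rest (up), grows as the pad goes down, stops at 0.45. Pivot: level axis along the dispenser's y, 46 mm behind its origin, 122 mm up. About 5 N to start, 9 N at the stop, pressed mid-pad. Pressed to 0.42 or more it has pushed out the lowest tablet; once let go it springs back by itself and the next tablet drops into place only below about 0.04 (wait some 0.4 s).
- dish: Square white plastic weighing dish, open on top, 30 g, 56 x 56 x 18 mm outside (20 mm with its small rim), upright walls 2.5 mm thick. Origin: centre of its underside, z up, sides along its x and y. It can be gripped from above across two opposite sides (56 mm) or by one wall.
- balance: Compact white bench balance, fixed, 120 x 150 x 32 mm, dark display strip at its front (-x) edge. Origin: centre of its underside.
- pan (a point): Centre of the upper face of the balance's round steel pan (88 mm across), 40 mm above the worktop.
- timer: Loose bystander: white digital timer, 58 x 62 x 17 mm; origin at the centre of its underside.
- amber_bottle: Loose bystander: amber dropper bottle, 34 mm across, 129 mm tall; origin at the centre of its underside.
- tape_roll: Loose bystander: roll of beige tape lying flat, 98 mm across, 25 mm high; origin at the centre of its underside.
- stopper: Loose bystander: red-brown rubber stopper standing up, 27 mm across, 24 mm high; origin at the centre of its underside.
- lever_pad (a point): Middle of the upper face of the red lever pad (44 mm along the dispenser's x, 36 mm across), 136 mm above the worktop at rest, about 98 mm fully pressed, when it slopes 26 degrees down to the rear. Press it straight down from above: as it tilts, a blunt finger bears on its part nearer the pivot, so that a full stroke takes 30 to 38 mm, and then meets a hard stop.
- tablet_0: Light-blue square tablet, 16 x 16 mm, 7 mm thick, 12 g; number 1 from the bottom of the stack, so to be dispensed. Origin: centre of its underside.
- tablet_1: Light-blue square tablet, 16 x 16 mm, 7 mm thick, 12 g; number 2 from the bottom of the stack, so to be dispensed. Origin: centre of its underside.
- tablet_2: Light-blue square tablet, 16 x 16 mm, 7 mm thick, 12 g; number 3 from the bottom of the stack, so to be dispensed. Origin: centre of its underside.
- tablet_3: Light-blue square tablet, 16 x 16 mm, 7 mm thick, 12 g; number 4 from the bottom of the stack, so to stay in the magazine. Origin: centre of its underside.
- tablet_4: Light-blue square tablet, 16 x 16 mm, 7 mm thick, 12 g; number 5 from the bottom of the stack, so to stay in the magazine. Origin: centre of its underside.
- tablet_5: Light-blue square tablet, 16 x 16 mm, 7 mm thick, 12 g; number 6 from the bottom of the stack, so to stay in the magazine. Origin: centre of its underside.
Not all that is in view belongs to the job. Leave any orange look-alike of the dish alone.

How it is judged (in metres and radians):
On the way, in this order (a step that is already met when the one before it is completed fails the run):
1. the dish stands on the worktop under the chute's mouth, let go, within 30 mm of the drop point, before any tablet is out (horizontal distance between dish and drop_point below 0.03 m and height (world z) of dish below 0.008 m and angle between dish's own z axis and vertical below 0.1 rad and contact force between the fingers and dish below 0.1 N and horizontal distance between tablet_0 and magazine below 0.012 m and z of tablet_0 in the frame of dispenser above 0.058 m), for 0.2 s.
2. the first tablet is in the dish, which still stands on the worktop, and the lever is back up (horizontal distance between tablet_0 and dish below 0.029 m and z of tablet_0 in the frame of dish between -0.004 and 0.024 m and value of joint lever below 0.05 rad and height (world z) of dish below 0.008 m and horizontal distance between tablet_1 and magazine below 0.012 m and z of tablet_1 in the frame of dispenser above 0.058 m), for 0.1 s.
3. the second tablet is in the dish, which still stands on the worktop, and the lever is back up (horizontal distance between tablet_1 and dish below 0.029 m and z of tablet_1 in the frame of dish between -0.004 and 0.024 m and value of joint lever below 0.05 rad and height (world z) of dish below 0.008 m and horizontal distance between tablet_2 and magazine below 0.012 m and z of tablet_2 in the frame of dispenser above 0.058 m), for 0.1 s.
4. the third tablet is in the dish, which still stands on the worktop, and the lever is back up (horizontal distance between tablet_2 and dish below 0.029 m and z of tablet_2 in the frame of dish between -0.004 and 0.024 m and value of joint lever below 0.05 rad and height (world z) of dish below 0.008 m and horizontal distance between tablet_3 and magazine below 0.012 m and z of tablet_3 in the frame of dispenser above 0.058 m), for 0.1 s.
At the end, for the whole second after the job is handed in: The dish stands at rest and level (within 0.08 rad) on the balance's pan, its middle within 25 mm of the pan's middle, with exactly three tablets lying in it; the other three tablets are still in the magazine and the lever is up (below 0.05 rad) (horizontal distance between each of tablet_0, tablet_1, tablet_2 and dish below 0.029 m and z of tablet_0 in the frame of dish between -0.004 and 0.024 m and z of tablet_1 in the frame of dish between -0.004 and 0.024 m and z of tablet_2 in the frame of dish between -0.004 and 0.024 m and horizontal distance between each of tablet_3, tablet_4, tablet_5 and magazine below 0.012 m and z of each of tablet_3, tablet_4, tablet_5 in the frame of dispenser above 0.058 m and value of joint lever below 0.05 rad and horizontal distance between dish and pan below 0.025 m and z of dish in the frame of pan between -0.004 and 0.008 m and angle between dish's own z axis and vertical below 0.08 rad and linear speed of dish below 0.02 m/s); the robot touches nothing.
It fails at once if a fourth tablet is let out of the dispenser (horizontal distance between tablet_3 and magazine above 0.018 m).
It fails at once if the timer is moved more than 30 mm (distance of timer from where it was at the start of the episode above 0.03 m).
It fails at once if the amber bottle is moved more than 30 mm (distance of amber_bottle from where it was at the start of the episode above 0.03 m).
It fails at once if the tape roll is moved more than 30 mm (distance of tape_roll from where it was at the start of the episode above 0.03 m).
It fails at once if the stopper is moved more than 30 mm (distance of stopper from where it was at the start of the episode above 0.03 m).
It also fails if it takes over 67 s, if anything falls off the work surface, if the arm or the gripper's body presses on something with over 40 N, if the wrist force passes 120 N, or if a joint passes its speed limit or range.

## Robot

A 6-joint arm with a two-finger parallel gripper is mounted at the origin on a cart in front of the work surface, level with it; the furniture and walls round the work are solid. World frame = base frame: x ahead of the robot, y to its left, z up, the work surface at z = 0. Lengths are in m, angles in degrees, forces in N, time in s.
With the tool pointing down it reaches from about 0.25 to 0.725 m from the base axis. Payload 9.7 kg.
Tool frame: the origin (TCP) lies at the very end of the fingers, on their centre line; the grasp point (between the pads) lies 19 mm behind it (bot.grip_depth is the distance from the TCP to the grasp point, in m); z points along the fingers, y is the direction in which the jaws open and shut (so a half turn about z gives the same grasp; the last joint's range is limited). The gripper opens to 85 mm and grips with 20 to 120 N. Pads are 22 mm wide; open, the fingers measure 114 mm over their backs; the gripper's body (76 mm by 85 mm) begins 54 mm behind the grasp point. The pads swing forward as they close: fully open they stand 13 mm farther back than shut.
Start: joints at [67.323, 4.979, 10.078, 95.1, 0, 90], TCP at [0.212, 0.507, 0.231] pointing down, gripper open.
Joint ranges: [-179.16, 179.16], [-48.56, 103.87], [-65.8, 70.77], [-126.05, 130.52], [-82.76, 87.17], [-180, 180]. Speed limits (degrees/s): [127.2, 127.2, 147.25, 180, 180, 180].

## Interface

Orientations are given as [roll, pitch, yaw] about the fixed x, y, z axes, in that order (R = Rz(yaw) Ry(pitch) Rx(roll)).
In Python, from workcell import telemetry, optics, order, bot gives the robot as it stands. The module is installed in compiled form; this text tells all that it offers.
- The arm moves only by the shell command python3 -m inch 'ROWS' [FORCE]. ROWS is JSON, a list of rows, each a list of 7 numbers: the shift along the tool's x, y, z in m, then the turn, a rotation vector about the tool's x, y, z in rad, then the closure, from 0 (fully open) to 1 (shut). In form: [[tx, ty, tz, rx, ry, rz, grip], ...]. A call has 1 to 12 rows; each row is the pose to reach, as a shift and turn from the pose commanded when the call began, along the tool's axes at that moment; what a row does not reach only later rows make up. A row lasts 1/12 s, in which the tool goes at most 41.7 mm and 7.16 degrees, less where a joint would pass 70% of its speed; a pose out of reach is approached as far as the arm can. A call with a gripper value outside its range is refused whole. The fingers move at their own pace and stop on an object; FORCE is the grip in N (left out, the last holds). Time passes only in rows, so rows that repeat a pose let the fingers close. It gives the time, the measured TCP pose, the force and the opening at its end, in the units of the state.
- telemetry.get_obs(): the state, without advancing time (a new reading comes with each control period).
- optics.camera(name): name is "scene" or "top" or "wrist"; returns (picture, depth): 480x640x3 uint8, red, green, blue; 480x640 float32, m along the optical axis (not along the pixel's ray), 0 where there is no reading.
- optics.camera_info(name): a dict with "camera_matrix" (3x3 intrinsics, pixels), "xyz" and "attitude" of the camera in the world; the wrist camera has in their place "mount" (4x4, takes a point from camera to tool coordinates, whose origin is the TCP and whose axes are the flange's). Camera axes: x right, y down, z forward; pixel columns grow to the right and rows downward; lengths in m; the calibration is good to about 2 mm. The wrist camera is an equidistant fisheye: a pixel r from the principal point sees the ray r / f radians off the axis. A picture is of the moment at which its call begins: read the wrist's pose just before it. camera_info takes no time and is no camera call.
- order.job_done(): hands the job in, once; it reports no verdict.
The state is a dict: "time": time; "q": joint angles; "qd": joint speeds; "joint_efforts": joint torques, N m; "ee_pos": TCP position; "tcp_rot": TCP orientation; "wrist_force": force on the tool from outside, world axes, zero at the start; "torque": the same for the moment, N m; "opening": finger opening in m.
Only numpy, scipy, OpenCV 4.12 (cv2) and the standard library are available. Lean on these libraries where they do the work, as an engineer would, in place of code of your own. Each camera call takes 0.05 s, during which the arm holds its last target. There are 200 camera calls.

## Working session

There is one attempt and no reset: what is moved stays moved. The work goes in short steps, Python scripts to look and compute and a shell command to move; the robot and the scene stay as the last step left them, time stands still between calls to the robot, and variables do not carry over. Pictures are saved under pics/ and viewed, about 8 in all and at most 12, crops included, and the job is handed in when it is done.

```bash
mkdir -p pics; python3 - <<'E'
from workcell import telemetry, optics
import cv2,numpy as np
print(telemetry.get_obs())
for n in("scene","top","wrist"):
    print(n,optics.camera_info(n))
for n in("scene","top"):
    p,d=optics.camera(n); cv2.imwrite(f"pics/{n}0.png",p[...,::-1]); np.save(n,d)
E
```

```text
{'time': 0.0, 'q': array([6.73231992e+01, 5.01073583e+00, 1.00355636e+01, 9.50991020e+01,
       1.18341160e-03, 8.99977617e+01]), 'qd': array([-0.04394336,  0.06080155, -0.03186006,  0.01922654,  0.09301704,
        0.06708864]), 'joint_efforts': array([ 2.57714295e-03, -5.20384991e+01,  4.64806044e+01,  1.60905684e-02,
       -2.77890035e-05,  1.48983435e-05]), 'ee_pos': array([0.21195272, 0.50728139, 0.2305965 ]), 'tcp_rot': array([-1.79925726e+02, -1.18631220e-03,  1.57325436e+02]), 'wrist_force': array([ 0.40986107, -0.04951733,  0.25978193]), 'torque': array([-0.02023088, -0.02059161, -0.01021816]), 'opening': 0.08574742394769418}
scene {'camera_matrix': array([[546.16085327,   0.        , 315.21164819],
       [  0.        , 546.16085327, 244.66100123],
       [  0.        ,   0.        ,   1.        ]]), 'xyz': array([ 6.22658622e-05, -9.43392177e-01,  8.53850111e-01]), 'attitude': array([-124.00605664,    1.20926673,  -30.5784292 ])}
top {'camera_matrix': array([[475.31012464,   0.        , 321.06517211],
       [  0.        , 475.31012464, 246.70017791],
       [  0.        ,   0.        ,   1.        ]]), 'xyz': array([0.35926325, 0.02377458, 1.35176112]), 'attitude': array([-170.46470761,   -0.43892415,  -88.64044211])}
wrist {'camera_matrix': array([[371.64829954,   0.        , 322.19942354],
       [  0.        , 371.64829954, 236.79556452],
       [  0.        ,   0.        ,   1.        ]]), 'mount': array([[ 3.52916672e-04, -9.47863837e-01, -3.18675419e-01,
         8.16137342e-02],
       [ 9.99999414e-01,  6.60521518e-04, -8.57198198e-04,
        -4.27608050e-04],
       [ 1.02299914e-03, -3.18674930e-01,  9.47863515e-01,
        -1.42828010e-01],
       [ 0.00000000e+00,  0.00000000e+00,  0.00000000e+00,
         1.00000000e+00]])}
```

View pics/top0.png

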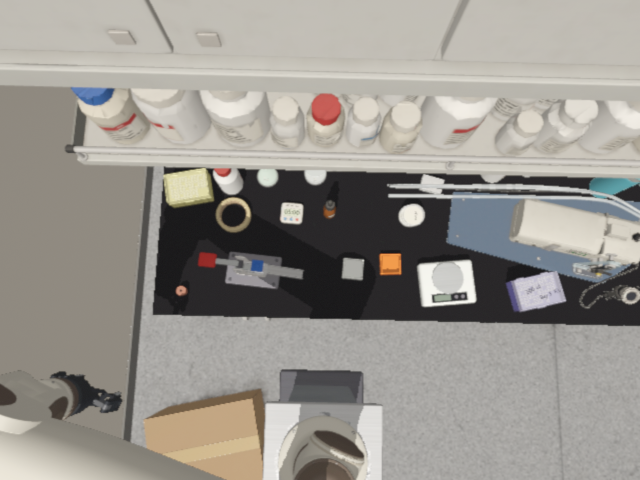

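View pics/scene0.png

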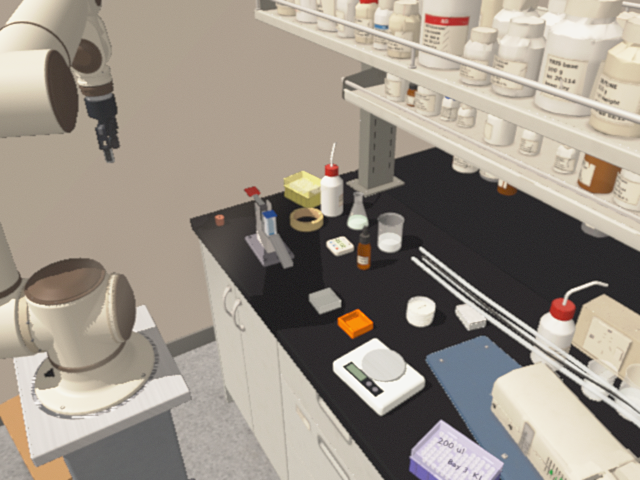

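Top view: candidates for the dish are the grey-white square at (353,269), the orange square look-alike at (390,264), the white round lid at (411,215) and the timer at (291,213). I choose (353,269). The dispenser is at (257,268), the lever pad at (207,260), the pan at (447,278) and the stopper at (181,291).

```bash
cat > h.py <<'E'
import numpy as np,cv2
from scipy.spatial.transform import Rotation as R
from workcell import telemetry, optics
def cloud(n,d):
    i=optics.camera_info(n);K=i["camera_matrix"];v,u=np.mgrid[:480,:640]
    P=np.stack([(u-K[0,2])/K[0,0]*d,(v-K[1,2])/K[1,1]*d,d],-1)
    return P@R.from_euler('xyz',i["attitude"],degrees=True).as_matrix().T+i["xyz"]
def proj(n,p):
    i=optics.camera_info(n);c=R.from_euler('xyz',i["attitude"],degrees=True).as_matrix().T@(np.array(p)-i["xyz"])
    return (i["camera_matrix"]@(c/c[2]))[:2]
def rect(P,m):
    q=P[m][:,:2].astype(np.float32); r=cv2.minAreaRect(q*1000); return len(q),np.round(r[0],1),np.round(r[1],1),round(r[2],1),np.round(P[m][:,2].mean(),4)
E
python3 - <<'E'
from h import *
p=cv2.imread("pics/top0.png").astype(int);d=np.load("top.npy");P=cloud("top",d)
b,g,r=p[...,0],p[...,1],p[...,2]
def box(x0,y0,x1,y1):
    m=np.zeros((480,640),bool);m[y0:y1,x0:x1]=1;return m
z=P[...,2]
for y,x in[(269,353),(264,390),(278,447),(268,257),(260,207),(291,181),(300,320),(235,330)]: print((x,y),P[y,x].round(3))
br=(r+g+b)/3
dm=box(335,250,370,288)&(br>70); print("dish",rect(P,dm))
dm2=dm&(z>.012); print("dish rim",rect(P,dm2))
print("red",rect(P,box(195,245,222,275)&(r>100)&(g<60)))
print("blue",rect(P,box(245,255,270,280)&(b>100)&(r<80)))
print("base",rect(P,box(215,240,300,300)&(z>.006)&(z<.05)))
c=box(268,255,305,285)&(z>.02)&(z<.09)
q=P[c];print("chute",len(q),q[:,:2].mean(0),np.linalg.svd(q[:,:2]-q[:,:2].mean(0),full_matrices=0)[2][0],q[:,1].min(),q[q[:,1].argmin()])
print("bal",rect(P,box(405,250,485,315)&(z>.022)&(z<.06)), "pan z>.036",rect(P,box(405,250,485,315)&(z>.0375)&(z<.06)))
print("shelf",P[160,320],P[60,320])
cv2.imwrite("pics/crop1.png",np.hstack([cv2.resize(cv2.imread("pics/top0.png")[235:305,165:305],(560,280),interpolation=2),cv2.resize(cv2.imread("pics/top0.png")[235:305,330:390],(240,280),interpolation=2)]))
E
```

```text
(353, 269) [ 0.524 -0.074  0.002]
(390, 264) [ 0.541 -0.18   0.001]
(447, 278) [ 0.5   -0.332  0.041]
(257, 268) [0.505 0.184 0.128]
(207, 260) [0.522 0.312 0.136]
(181, 291) [0.448 0.405 0.026]
(320, 300) [ 0.434  0.018 -0.005]
(330, 235) [ 0.622 -0.006 -0.003]
dish (460, array([452.8, -46.9]), array([ 71.4, 223.3]), 70.7, np.float64(0.0099))
dish rim (104, array([452.1, -46.2]), array([ 67.6, 222.5]), 69.9, np.float64(0.0332))
red (233, array([464.9, 192.3]), array([395.4,  43.7]), 64.2, np.float64(0.1362))
blue (122, array([516.3, 194.5]), array([52.3, 33.5]), 70.7, np.float64(0.1291))
base (1268, array([515.9, 198.2]), array([168.9, 239.6]), 1.5, np.float64(0.0157))
chute 325 [0.50699858 0.11629112] [-0.09237737 -0.99572407] 0.06743674195559476 [0.51271859 0.06743674 0.04235812]
bal (2283, array([ 490. , -335.9]), array([119.7, 151.4]), 6.0, np.float64(0.0353)) pan z>.036 (773, array([ 490.4, -333.4]), array([110.4, 144.9]), 6.1, np.float64(0.0411))
shelf [0.64004491 0.02630773 0.57502068] [0.64615667 0.02808452 0.87388226]
```

View pics/crop1.png

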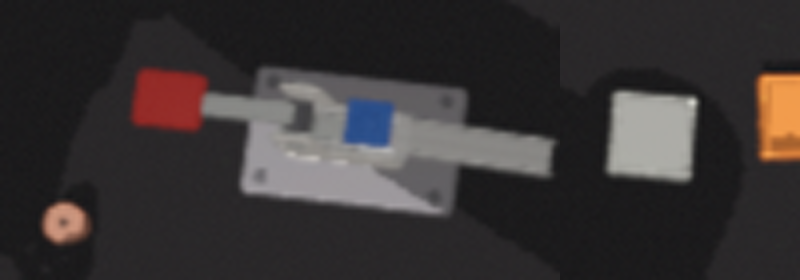

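The crop shows the choice is right: an empty grey-white square at about (353,269), with the orange one beside it. The chute points right and slightly toward the robot, ending at top-image px (303,274). I'll refine with outliers removed.

```bash
python3 - <<'E'
from h import *
from scipy import ndimage as N
p=cv2.imread("pics/top0.png").astype(int);d=np.load("top.npy");P=cloud("top",d)
b,g,r=p[...,0],p[...,1],p[...,2];z=P[...,2];br=(r+g+b)/3;ok=(d>.9)&(d<1.6)
def box(x0,y0,x1,y1):
    m=np.zeros((480,640),bool);m[y0:y1,x0:x1]=1;return m&ok
def atz(m,zz): # re-project pixels of mask to plane z
    i=optics.camera_info("top");C=i["xyz"];Q=P[m];return C+(Q-C)*((zz-C[2])/(Q[:,2]-C[2]))[:,None]
def rr(Q): 
    a=cv2.minAreaRect((Q[:,:2]*1000).astype(np.float32));return [np.round(t,1) for t in a]
dm=box(335,250,370,288)&(br>70);print("dish@.01",dm.sum(),rr(atz(dm,.02)),np.percentile(z[dm],[2,20,50,90,98]).round(3))
dr=dm&(z>.01)&(z<.03);print("rim",dr.sum(),rr(P[dr]))
red=box(195,245,222,275)&(r>90)&(g<60)&(abs(z-.136)<.01);print("red",red.sum(),rr(P[red]),P[red].mean(0))
bl=box(245,255,270,280)&(b>90)&(r<90)&(abs(z-.133)<.012);print("blue",bl.sum(),rr(P[bl]),P[bl].mean(0))
base=box(215,240,300,300)&(z>.003)&(z<.03)&(br>75);print("base",base.sum(),rr(P[base]),np.median(z[base]))
ch=box(270,255,306,285)&(z>.02)&(z<.075)&(br>75)
c=P[ch];print("chute",ch.sum(),rr(c),c[:,1].min())
for a in np.arange(.065,.14,.015):
    s=c[(c[:,1]>a)&(c[:,1]<a+.015)];print(round(a+.0075,4),len(s),s[:,0].mean().round(4),s[:,0].min().round(4),s[:,0].max().round(4),s[:,2].mean().round(4))
pan=box(405,250,485,315)&(z>.03)&(z<.06)
bal=pan&(z<.036);print("bal",rr(P[pan]))
pg=pan&(br<190)&(br>100)&(np.mgrid[:480,:640][0]<293)
pg=N.binary_opening(pg,iterations=2);print("pan",pg.sum(),cv2.minEnclosingCircle((P[pg][:,:2]*1000).astype(np.float32)),P[pg].mean(0))
E
```

```text
dish@.01 459 [array([523. , -71.1]), array([60.1, 61.3]), np.float64(84.2)] [-0.003  0.001  0.004  0.021  0.024]
rim 108 [array([524.4, -72.3]), array([56.5, 56.5]), np.float64(85.9)]
red 225 [array([523.8, 312.2]), array([42.9, 36.2]), np.float64(86.1)] [0.52345926 0.31209168 0.13675576]
blue 124 [array([512.6, 184.2]), array([29.1, 29.6]), np.float64(83.2)] [0.5128217  0.18434976 0.12991954]
base 957 [array([511.2, 186.8]), array([205.6,  90.3]), np.float64(84.8)] 0.012988963195871728
chute 304 [array([506.3, 113.2]), array([90.1, 24.4]), np.float64(84.9)] 0.06743674195559476
0.0725 37 0.5036 0.4904 0.5145 0.0368
0.0875 52 0.5038 0.4918 0.5166 0.0407
0.1025 48 0.5062 0.4934 0.5164 0.0464
0.1175 55 0.5071 0.4947 0.5182 0.0516
0.1325 51 0.5081 0.4957 0.5198 0.0581
0.1475 52 0.5097 0.497 0.5213 0.0625
bal [array([ 489.4, -335.3]), array([118.1, 148.7]), np.float64(6.4)]
pan 0 ((0.0, 0.0), 0.0) [nan nan nan]<stdin>:23: RuntimeWarning: Mean of empty slice.
  ret = um.true_divide(
```

```bash
python3 -m inch '[[-0.03,-0.025,0,0,0,0.05,0],[-0.06,-0.05,0,0,0,0.15,0],[-0.09,-0.075,0,0,0,0.25,0],[-0.12,-0.1,0,0,0,0.35,0],[-0.15,-0.125,0,0,0,0.45,0],[-0.18,-0.15,0,0,0,0.55,0],[-0.21,-0.175,0,0,0,0.65,0],[-0.24,-0.2,0,0,0,0.7,0],[-0.255,-0.207,0,0,0,0.7,0]]'; python3 -c "
from workcell import telemetry as t;print(t.get_obs()['q'].round(1))"
```

```text
time: 0.85
ee_pos: [0.3683, 0.2147, 0.2314]
tcp_rot: [180.0, 0.0, 116.9]
wrist_force: [-0.4, 0.9, 0.0]
opening: 0.085
[ 30.3 -11.8  -5.9  95.9  -0.   93.4]
```

```bash
python3 -m inch '[[-0.03,0.001,0,0,0,-0.12,0],[-0.06,0.002,0,0,0,-0.24,0],[-0.09,0.003,0,0,0,-0.36,0],[-0.12,0.004,0,0,0,-0.48,0],[-0.15,0.005,0,0,0,-0.6,0],[-0.18,0.006,0,0,0,-0.72,0],[-0.21,0.007,0,0,0,-0.84,0],[-0.24,0.008,0,0,0,-0.96,0],[-0.27,0.009,0,0,0,-1.08,0],[-0.3,0.009,0,0,0,-1.2,0],[-0.32,0.009,0,0,0,-1.32,0],[-0.326,0.009,0,0,0,-1.4,0]]'
python3 -m inch '[[0,0,0,0,0,-0.12,0],[0,0,0,0,0,-0.24,0],[0,0,0,0,0,-0.36,0],[0,0,0,0,0,-0.48,0],[0,0,0,0,0,-0.6,0],[0,0,0,0,0,-0.72,0],[0,0,0,0,0,-0.84,0],[0,0,0,0,0,-0.96,0],[0,0,0,0,0,-1.08,0],[0,0,0,0,0,-1.188,0],[0,0,0,0,0,-1.188,0]]'
python3 - <<'E'
from h import *
s=telemetry.get_obs();print(s['q'].round(1),s['ee_pos'].round(4),s['tcp_rot'].round(2))
p,d=optics.camera("wrist");cv2.imwrite("pics/w1.png",p[...,::-1]);np.save("w1",d)
E
```

```text
time: 1.85
ee_pos: [0.5254, -0.0702, 0.2302]
tcp_rot: [180.0, -0.1, -162.3]
wrist_force: [0.9, 0.4, 0.1]
opening: 0.0855
time: 2.77
ee_pos: [0.5245, -0.0676, 0.2309]
tcp_rot: [180.0, 0.0, -94.2]
wrist_force: [0.1, 1.2, 0.2]
opening: 0.0851
[ -7.3   2.1   7.   95.    0.  -93.1] [ 0.5245 -0.0676  0.2309] [179.96   0.   -94.22]
```

View pics/w1.png

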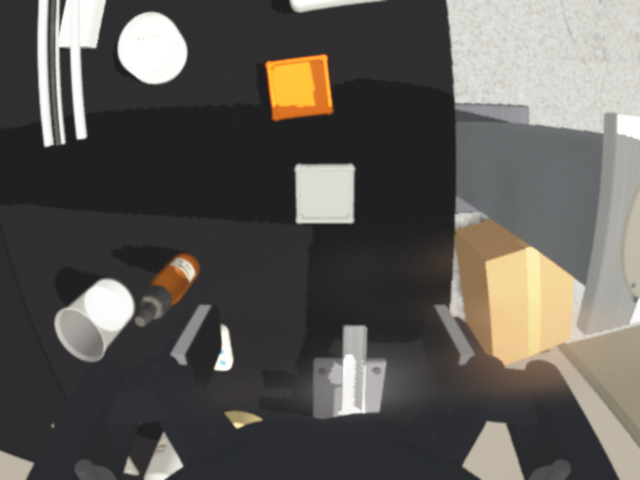

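The wrist view shows the empty white dish at (325,193), square to the tool, the orange one beyond it at (299,87), and the chute mouth at (354,326).

```bash
cat >> h.py <<'E'
def wray(u,v,s):
    i=optics.camera_info("wrist");K=i["camera_matrix"];x=np.array([u-K[0,2],v-K[1,2]]);r=np.hypot(*x);t=r/K[0,0]
    c=np.r_[np.sin(t)*x/max(r,1e-9),np.cos(t)];M=i["mount"];T=R.from_euler('xyz',s['tcp_rot'],degrees=True).as_matrix()
    return T@M[:3,3]+s['ee_pos'],T@M[:3,:3]@c
def wz(u,v,z,s):
    o,k=wray(u,v,s);return o+k*(z-o[2])/k[2]
E
python3 - <<'E'
from h import *
s=telemetry.get_obs();p=cv2.imread("pics/w1.png").astype(int);br=p.min(2)
m=np.zeros((480,640),np.uint8);m[150:240,280:370]=(br[150:240,280:370]>110)
n,l,st,c=cv2.connectedComponentsWithStats(m);k=1+st[1:,4].argmax();v,u=np.where(l==k)
Q=np.array([wz(a,b,.02,s) for a,b in zip(u,v)])[:,:2].astype(np.float32)*1000
print(len(Q),cv2.minAreaRect(Q))
print("mouth floor end / wall tops", [wz(a,325,.042,s).round(4) for a in (342,355,367)])
E
```

```text
Traceback (most recent call last):
  File "h.py", line 18, in wz
    o,k=wray(u,v,s);return o+k*(z-o[2])/k[2]
        ~~~~^^^^^^^
  File "h.py", line 14, in wray
    i=optics.camera_info("wrist");K=i["camera_matrix"];x=np.array([u-K[0,2],v-K[1,2]]);r=np.hypot(*x);t=r/K[0,0]
ValueError: time passes only in moves, steps and waits
```

```bash
sed -i 's/i=optics.camera_info("wrist");K/i=W();K/' h.py; sed -i '4i import functools\n@functools.cache\ndef W(): return optics.camera_info("wrist")' h.py
cat > d.py <<'E'
from h import *
s=telemetry.get_obs();p=cv2.imread("pics/w1.png").astype(int);br=p.min(2)
m=np.zeros((480,640),np.uint8);m[150:240,280:370]=(br[150:240,280:370]>110)
n,l,st,c=cv2.connectedComponentsWithStats(m);k=1+st[1:,4].argmax();v,u=np.where(l==k)
Q=np.array([wz(a,b,.02,s) for a,b in zip(u,v)])[:,:2].astype(np.float32)*1000
print(len(Q),cv2.minAreaRect(Q))
print("mouth floor end / wall tops", [wz(a,325,.042,s).round(4) for a in (342,355,367)])
E
python3 d.py
```

```text
3492 ((521.7564697265625, -75.44629669189453), (58.878055572509766, 56.703216552734375), 85.4881362915039)
mouth floor end / wall tops [array([0.514 , 0.0592, 0.042 ]), array([0.5004, 0.0605, 0.042 ]), array([0.4878, 0.0617, 0.042 ])]
```

```bash
python3 -m inch '[[0.004,0.001,0.03,0,0,0,0],[0.008,0.002,0.06,0,0,0,0],[0.0125,0.002,0.09,0,0,0,0],[0.0125,0.002,0.12,0,0,0,0],[0.0125,0.002,0.15,0,0,0,0],[0.0125,0.002,0.18,0,0,0,0],[0.0125,0.002,0.2,0,0,0,0],[0.0125,0.002,0.21,0,0,0,0],[0.0125,0.002,0.22,0,0,0,0],[0.0125,0.002,0.226,0,0,0,0],[0.0125,0.002,0.227,0,0,0,0],[0.0125,0.002,0.227,0,0,0,0]]' && python3 -m inch '[[0,0,0,0,0,0,0.1],[0,0,0,0,0,0,0.2],[0,0,0,0,0,0,0.3],[0,0,0,0,0,0,0.4],[0,0,0,0,0,0,0.45],[0,0,0,0,0,0,0.5],[0,0,0,0,0,0,0.5]]' 25
```

```text
time: 3.82
ee_pos: [0.5221, -0.08, 0.0049]
tcp_rot: [-180.0, -0.0, -94.5]
wrist_force: [-0.1, -0.5, 0.0]
opening: 0.0855
time: 4.4
ee_pos: [0.5221, -0.08, 0.0051]
tcp_rot: [-179.9, -0.0, -94.5]
wrist_force: [-1.2, 0.5, 5.5]
opening: 0.0554
```

```bash
python3 -m inch '[[0,0,-0.003,0,0,0,0.5],[0,0,-0.005,0,0,0,0.5],[-0.01,0.003,-0.005,0,0,0,0.5],[-0.03,0.008,-0.005,0,0,0,0.5],[-0.05,0.013,-0.005,0,0,0,0.5],[-0.07,0.018,-0.005,0,0,0,0.5],[-0.085,0.023,-0.005,0,0,0,0.5],[-0.095,0.028,-0.005,0,0,0,0.5],[-0.1,0.031,-0.005,0,0,0,0.5],[-0.1,0.031,-0.005,0,0,0,0.5]]'
python3 - <<'E'
from h import *
s=telemetry.get_obs();print(s['ee_pos'].round(4),s['wrist_force'].round(1))
p,d=optics.camera("wrist");q,e=optics.camera("top");np.save("t2",e);cv2.imwrite("pics/t2f.png",q[...,::-1])
cv2.imwrite("pics/w2.png",np.hstack([p[150:470,150:550,::-1],cv2.resize(q[220:310,200:380,::-1],(400,320))]))
E
```

```text
time: 5.23
ee_pos: [0.498, 0.0231, 0.0092]
tcp_rot: [180.0, 0.0, -94.4]
wrist_force: [1.0, 0.0, -1.3]
opening: 0.0553
[0.498  0.0231 0.0092] [ 1.   0.  -1.3]
```

View pics/w2.png

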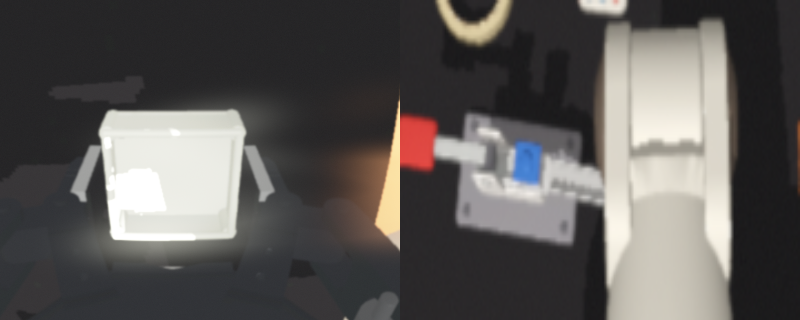

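```bash
python3 - <<'E'
from h import *
s=telemetry.get_obs()
for u,v in[(255,263),(391,263),(260,388),(388,388)]: print(wz(u,v,.025,s).round(4))
E
python3 -m inch '[[-0.006,-0.001,0,0,0,0,0.5],[-0.012,-0.001,0,0,0,0,0.5],[-0.018,-0.001,0,0,0,0,0.5],[-0.022,-0.001,0,0,0,0,0.5],[-0.022,-0.001,0,0,0,0,0.5]]'
```

```text
[ 0.5214 -0.0091  0.025 ]
[ 0.4706 -0.0052  0.025 ]
[0.5291 0.052  0.025 ]
[0.4715 0.0566 0.025 ]
time: 5.75
ee_pos: [0.5014, 0.0448, 0.0092]
tcp_rot: [180.0, 0.0, -94.5]
wrist_force: [0.7, 0.0, -1.1]
opening: 0.0554
```

```bash
python3 -m inch '[[-0.003,0,0.001,0,0,0,0.5],[-0.003,0,0.0025,0,0,0,0.5],[-0.003,0,0.004,0,0,0,0.5],[-0.003,0,0.004,0,0,0,0.45],[-0.003,0,0.003,0,0,0,0.3],[-0.003,0,0.002,0,0,0,0.15],[-0.003,0,0.002,0,0,0,0],[-0.003,0,0.002,0,0,0,0],[-0.003,0,0.002,0,0,0,0]]' && python3 -m inch '[[0,0,-0.02,0,0,0,0],[0,0,-0.05,0,0,0,0],[0,0,-0.09,0,0,0,0],[0,0,-0.13,0,0,0,0],[0,0,-0.17,0,0,0,0],[0,0,-0.21,0,0,0,0],[0,0,-0.21,0,0,0,0],[0,0,-0.21,0,0,0,0]]'
python3 - <<'E'
from h import *
s=telemetry.get_obs();print(s['ee_pos'].round(4),s['tcp_rot'].round(2))
p,d=optics.camera("wrist");cv2.imwrite("pics/w3.png",p[...,::-1]);np.save("w3",d)
E
```

```text
time: 6.5
ee_pos: [0.5016, 0.047, 0.0073]
tcp_rot: [-180.0, -0.0, -94.5]
wrist_force: [-0.4, 0.4, -0.7]
opening: 0.0853
time: 7.17
ee_pos: [0.5027, 0.0471, 0.2198]
tcp_rot: [-179.7, 0.0, -94.5]
wrist_force: [0.1, 0.4, -1.1]
opening: 0.0855
[0.5027 0.0471 0.2198] [-1.7974e+02  4.0000e-02 -9.4500e+01]
```

View pics/w3.png

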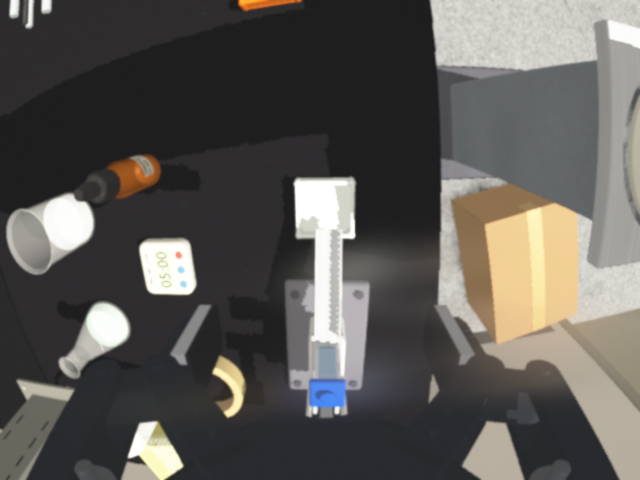

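Seen from above, the dish (295–355, 178–238) is under the chute mouth (328,229), level and centred. I'll check the offset numerically.

```bash
python3 - <<'E'
from h import *
s=telemetry.get_obs()
c=[wz(u,v,.02,s) for u,v in[(295,178),(355,178),(295,238),(355,237)]];print(np.round(c,4),"dish",np.mean(c,0).round(4))
m=[wz(u,229,.042,s) for u in(316,340)];m2=wz(328,229,.036,s);print("mouth",np.round(m,4),m2.round(4))
a=np.array([-.083,-.9965]);e=np.mean(m,0)[:2]-np.mean(c,0)[:2];print("along -x: dish ahead of mouth",-(e@a),"lateral",e@[.9965,-.083])
E
```

```text
[[0.5255 0.0192 0.02  ]
 [0.47   0.0234 0.02  ]
 [0.5312 0.0776 0.02  ]
 [0.4732 0.081  0.02  ]] dish [0.5    0.0503 0.02  ]
mouth [[0.5092 0.0633 0.042 ]
 [0.4877 0.0649 0.042 ]] [0.4985 0.066  0.036 ]
along -x: dish ahead of mouth 0.013637127274574406 lateral -0.0026762585937331954
```

```bash
python3 -m inch '[[-0.025,0,0,0,0,0,0.2],[-0.05,0,0,0,0,0,0.4],[-0.075,0,0,0,0,0,0.6],[-0.1,0,0,0,0,0,0.8],[-0.125,0,0,0,0,0,1],[-0.15,0,0,0,0,0,1],[-0.175,0,0,0,0,0,1],[-0.2,0,0,0,0,0,1],[-0.225,0,0,0,0,0,1],[-0.25,0,0,0,0,0,1],[-0.266,0,0,0,0,0,1],[-0.266,0,0,0,0,0,1]]' 25 && python3 -m inch '[[0,0,0.03,0,0,0,1],[0,0,0.06,0,0,0,1],[0,0,0.07,0,0,0,1],[0,0,0.07,0,0,0,1],[0,0,0.07,0,0,0,1]]'
```

```text
time: 8.22
ee_pos: [0.5217, 0.3146, 0.2144]
tcp_rot: [179.8, -0.1, -94.4]
wrist_force: [0.7, -0.6, -0.5]
opening: -0.0007
time: 8.63
ee_pos: [0.5221, 0.3115, 0.1472]
tcp_rot: [179.9, -0.1, -94.5]
wrist_force: [0.6, 0.6, 1.2]
opening: -0.0001
```

```bash
python3 - <<'E'
from h import *
s=telemetry.get_obs();print(s['ee_pos'].round(4),s['q'].round(1),s['wrist_force'].round(1))
p,d=optics.camera("scene")
cv2.imwrite("pics/s4.png",cv2.resize(p[150:290,180:360,::-1],(770,600),interpolation=2))
E
```

```text
[0.5221 0.3115 0.1472] [ 30.8  12.2   8.8  86.8  -0.  -54.6] [0.6 0.6 1.2]
```

View pics/s4.png

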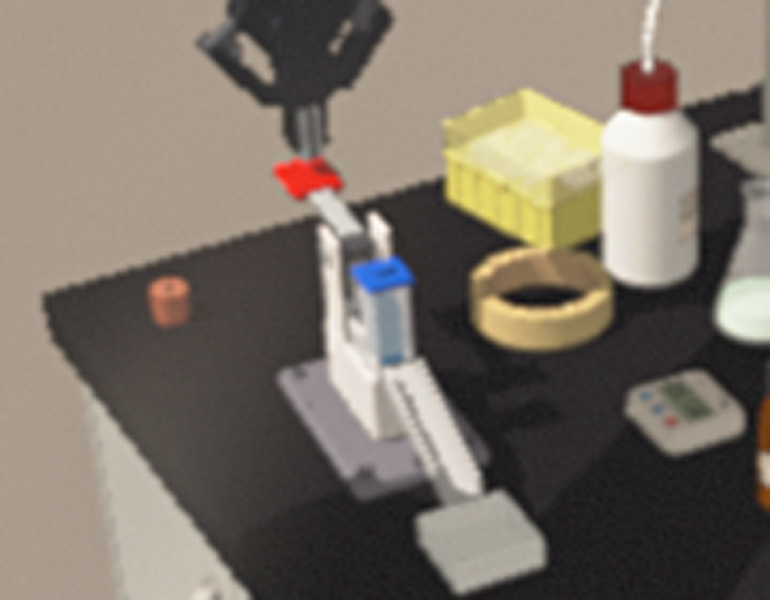

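```bash
python3 -m inch '[[0,0,0.006,0,0,0,1],[0,0,0.012,0,0,0,1],[0,0,0.018,0,0,0,1],[0,0,0.024,0,0,0,1],[0,0,0.03,0,0,0,1],[0,0,0.036,0,0,0,1],[0,0,0.04,0,0,0,1],[0,0,0.042,0,0,0,1],[0,0,0.042,0,0,0,1]]'; python3 -m inch '[[0,0,0.001,0,0,0,1],[0,0,0.002,0,0,0,1],[0,0,0.002,0,0,0,1]]'; python3 -m inch '[[0,0,0.001,0,0,0,1],[0,0,0.0015,0,0,0,1],[0,0,0.0015,0,0,0,1]]'
```

```text
time: 9.43
ee_pos: [0.5232, 0.3123, 0.1062]
tcp_rot: [-179.9, 0.0, -94.5]
wrist_force: [0.9, -1.2, 8.9]
opening: -0.0001
time: 9.68
ee_pos: [0.5232, 0.312, 0.1046]
tcp_rot: [-179.9, 0.0, -94.5]
wrist_force: [0.4, -2.3, 9.6]
opening: 0.0001
time: 9.93
ee_pos: [0.5232, 0.3121, 0.1032]
tcp_rot: [-179.9, 0.0, -94.5]
wrist_force: [0.3, -1.6, 9.0]
opening: -0.0001
```

```bash
python3 -m inch '[[0,0,0.001,0,0,0,1],[0,0,0.0015,0,0,0,1],[0,0,0.0015,0,0,0,1]]'; python3 -m inch '[[0,0,0.001,0,0,0,1],[0,0,0.0015,0,0,0,1],[0,0,0.0015,0,0,0,1]]'
```

```text
time: 10.18
ee_pos: [0.5232, 0.3121, 0.1018]
tcp_rot: [-179.9, 0.0, -94.5]
wrist_force: [0.9, -2.5, 9.9]
opening: -0.0005
time: 10.43
ee_pos: [0.5233, 0.3122, 0.1007]
tcp_rot: [-179.8, 0.1, -94.5]
wrist_force: [-0.9, -2.6, 10.8]
opening: 0.0002
```

```bash
python3 -m inch '[[0,0,0.001,0,0,0,1],[0,0,0.001,0,0,0,1]]'; python3 -m inch '[[0,0,0.001,0,0,0,1],[0,0,0.001,0,0,0,1]]'
```

```text
time: 10.6
ee_pos: [0.5233, 0.3122, 0.1006]
tcp_rot: [-179.8, 0.1, -94.5]
wrist_force: [-2.3, -3.6, 16.2]
opening: 0.0003
time: 10.77
ee_pos: [0.5234, 0.3122, 0.1004]
tcp_rot: [-179.8, 0.1, -94.5]
wrist_force: [-4.7, -5.3, 20.9]
opening: -0.0001
```

Hard stop reached at z≈0.1006. I'll release, wait, and check.

```bash
python3 -m inch '[[0,0,-0.008,0,0,0,1],[0,0,-0.018,0,0,0,1],[0,0,-0.028,0,0,0,1],[0,0,-0.038,0,0,0,1],[0,0,-0.046,0,0,0,1],[0,0,-0.05,0,0,0,1],[0,0,-0.05,0,0,0,1],[0,0,-0.05,0,0,0,1],[0,0,-0.05,0,0,0,1],[0,0,-0.05,0,0,0,1],[0,0,-0.05,0,0,0,1],[0,0,-0.05,0,0,0,1]]'
python3 - <<'E'
from h import *
p,d=optics.camera("scene")
q,e=optics.camera("top")
cv2.imwrite("pics/s5.png",np.hstack([cv2.resize(p[170:290,220:340,::-1],(500,500),interpolation=2),cv2.resize(q[230:300,270:370,::-1],(300,210),interpolation=2).copy() if 0 else cv2.copyMakeBorder(cv2.resize(q[240:300,270:330,::-1],(290,290),interpolation=2),0,210,0,0,0)]))
E
```

```text
time: 11.77
ee_pos: [0.5223, 0.3121, 0.1464]
tcp_rot: [180.0, -0.0, -94.5]
wrist_force: [0.0, 0.2, 0.1]
opening: -0.0001
```

View pics/s5.png

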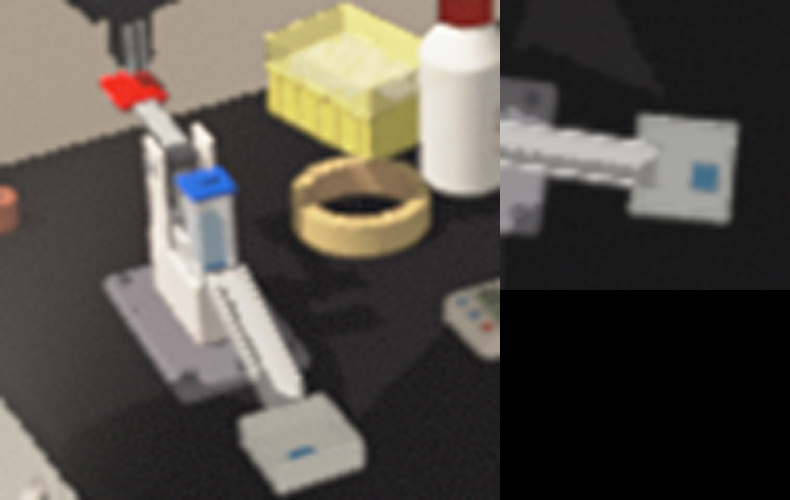

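The picture shows one tablet in the dish, towards the far wall, and the lever back up. Now the second stroke.

```bash
python3 -m inch '[[0,0,0.006,0,0,0,1],[0,0,0.012,0,0,0,1],[0,0,0.018,0,0,0,1],[0,0,0.024,0,0,0,1],[0,0,0.03,0,0,0,1],[0,0,0.036,0,0,0,1],[0,0,0.04,0,0,0,1],[0,0,0.044,0,0,0,1],[0,0,0.047,0,0,0,1],[0,0,0.049,0,0,0,1],[0,0,0.0495,0,0,0,1],[0,0,0.0495,0,0,0,1]]';python3 -m inch '[[0,0,0,0,0,0,1],[0,0,0,0,0,0,1],[0,0,0,0,0,0,1]]'
```

```text
time: 12.87
ee_pos: [0.5229, 0.312, 0.1005]
tcp_rot: [-179.8, 0.1, -94.5]
wrist_force: [-5.1, -5.4, 24.2]
opening: 0.0002
time: 13.12
ee_pos: [0.523, 0.312, 0.1005]
tcp_rot: [-179.8, 0.1, -94.5]
wrist_force: [-6.1, -5.5, 23.6]
opening: 0.0001
```

```bash
python3 -m inch '[[0,0,-0.008,0,0,0,1],[0,0,-0.018,0,0,0,1],[0,0,-0.028,0,0,0,1],[0,0,-0.038,0,0,0,1],[0,0,-0.046,0,0,0,1],[0,0,-0.0495,0,0,0,1],[0,0,-0.0495,0,0,0,1],[0,0,-0.0495,0,0,0,1],[0,0,-0.0495,0,0,0,1],[0,0,-0.0495,0,0,0,1],[0,0,-0.0495,0,0,0,1],[0,0,-0.0495,0,0,0,1]]'
python3 - <<'E'
from h import *
p,d=optics.camera("scene")
q,e=optics.camera("top")
c=q[240:300,296:330].astype(int);m=(c[...,2]-c[...,0]>40);v,u=np.where(m);print(m.sum(),list(zip(u+296,v+240)))
cv2.imwrite("pics/s6.png",np.hstack([cv2.resize(p[170:290,220:340,::-1],(500,500),interpolation=2),cv2.copyMakeBorder(cv2.resize(q[240:300,270:330,::-1],(290,290),interpolation=2),0,210,0,0,0)]))
E
```

```text
time: 14.12
ee_pos: [0.5223, 0.3121, 0.1464]
tcp_rot: [180.0, -0.0, -94.5]
wrist_force: [0.4, -0.5, -0.0]
opening: -0.0002
46 [(np.int64(306), np.int64(274)), (np.int64(307), np.int64(274)), (np.int64(308), np.int64(274)), (np.int64(309), np.int64(274)), (np.int64(310), np.int64(274)), (np.int64(311), np.int64(274)), (np.int64(312), np.int64(274)), (np.int64(313), np.int64(274)), (np.int64(306), np.int64(275)), (np.int64(307), np.int64(275)), (np.int64(308), np.int64(275)), (np.int64(309), np.int64(275)), (np.int64(310), np.int64(275)), (np.int64(311), np.int64(275)), (np.int64(312), np.int64(275)), (np.int64(313), np.int64(275)), (np.int64(314), np.int64(275)), (np.int64(315), np.int64(275)), (np.int64(306), np.int64(276)), (np.int64(307), np.int64(276)), (np.int64(308), np.int64(276)), (np.int64(309), np.int64(276)), (np.int64(310), np.int64(276)), (np.int64(311), np.int64(276)), (np.int64(312), np.int64(276)), (np.int64(313), np.int64(276)), (np.int64(314), np.int64(276)), (np.int64(315), np.int64(276)), (np.int64(306), np.int64(277)), (np.int64(307), np.int64(277)), (np.int64(308), np.int64(277)), (np.int64(309), np.int64(277)), (np.int64(310), np.int64(277)), (np.int64(311), np.int64(277)), (np.int64(312), np.int64(277)), (np.int64(313), np.int64(277)), (np.int64(314), np.int64(277)), (np.int64(315), np.int64(277)), (np.int64(307), np.int64(278)), (np.int64(308), np.int64(278)), (np.int64(309), np.int64(278)), (np.int64(310), np.int64(278)), (np.int64(311), np.int64(278)), (np.int64(312), np.int64(278)), (np.int64(313), np.int64(278)), (np.int64(314), np.int64(278))]
```

View pics/s6.png

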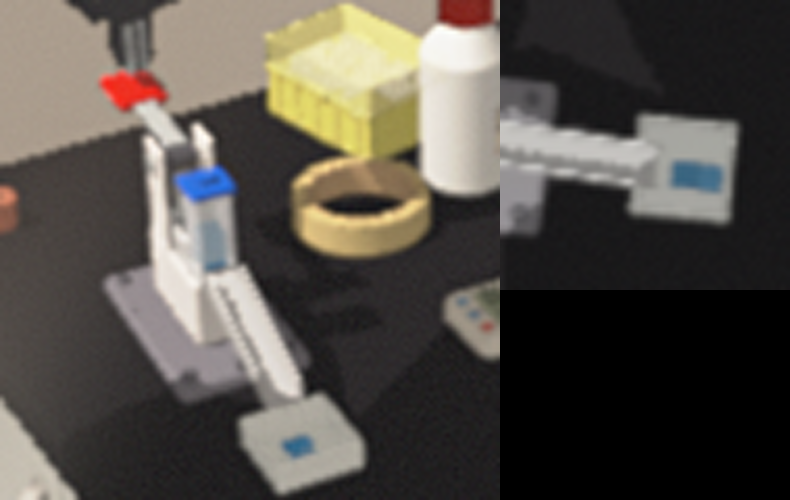

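Two tablets are now in the dish and the lever is up. Third stroke.

```bash
python3 -m inch '[[0,0,0.006,0,0,0,1],[0,0,0.012,0,0,0,1],[0,0,0.018,0,0,0,1],[0,0,0.024,0,0,0,1],[0,0,0.03,0,0,0,1],[0,0,0.036,0,0,0,1],[0,0,0.04,0,0,0,1],[0,0,0.044,0,0,0,1],[0,0,0.047,0,0,0,1],[0,0,0.049,0,0,0,1],[0,0,0.0495,0,0,0,1],[0,0,0.0495,0,0,0,1]]';python3 -m inch '[[0,0,0,0,0,0,1],[0,0,0,0,0,0,1],[0,0,0,0,0,0,1]]';python3 -m inch '[[0,0,-0.008,0,0,0,1],[0,0,-0.018,0,0,0,1],[0,0,-0.028,0,0,0,1],[0,0,-0.038,0,0,0,1],[0,0,-0.046,0,0,0,1],[0,0,-0.06,0,0,0,1],[0,0,-0.09,0,0,0,1],[0,0,-0.12,0,0,0,1],[0,0,-0.12,0,0,0,1],[0,0,-0.12,0,0,0,1],[0,0,-0.12,0,0,0,1],[0,0,-0.12,0,0,0,1]]'
python3 - <<'E'
from h import *
print(telemetry.get_obs()['ee_pos'])
p,d=optics.camera("scene")
q,e=optics.camera("top")
cv2.imwrite("pics/s7.png",np.hstack([cv2.resize(p[170:290,220:340,::-1],(500,500),interpolation=2),cv2.copyMakeBorder(cv2.resize(q[240:300,270:330,::-1],(290,290),interpolation=2),0,210,0,0,0)]))
E
```

```text
time: 15.22
ee_pos: [0.523, 0.312, 0.1005]
tcp_rot: [-179.8, 0.1, -94.5]
wrist_force: [-5.8, -5.7, 23.3]
opening: -0.0
time: 15.47
ee_pos: [0.523, 0.312, 0.1005]
tcp_rot: [-179.8, 0.1, -94.5]
wrist_force: [-5.3, -5.7, 23.7]
opening: -0.0
time: 16.47
ee_pos: [0.522, 0.3119, 0.2156]
tcp_rot: [179.9, -0.1, -94.5]
wrist_force: [0.1, 0.7, 0.1]
opening: 0.0001
[0.52203562 0.31187958 0.21557965]
```

View pics/s7.png

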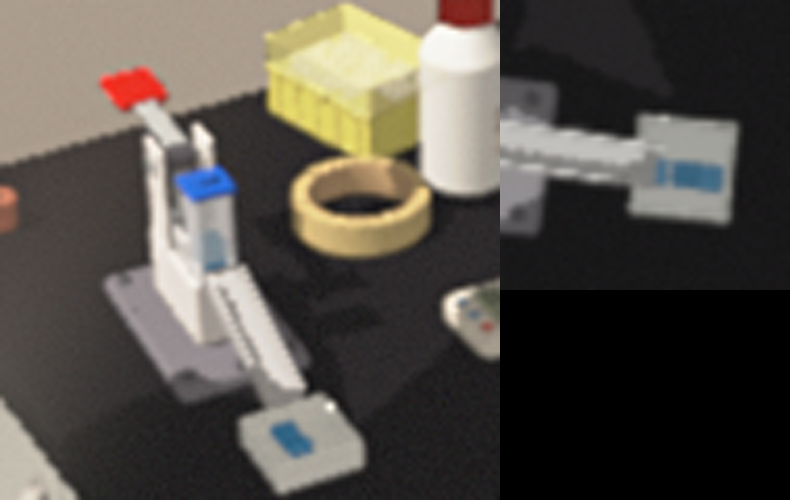

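The third tablet has come out and the lever is up. The tablet is partly hidden by the chute, so I'll look from above the dish.

```bash
python3 -m inch '[[0.025,0,0,0,0,0,1],[0.05,0,0,0,0,0,0.8],[0.075,0,0,0,0,0,0.6],[0.1,0,0,0,0,0,0.4],[0.125,0,0,0,0,0,0.2],[0.15,0,0,0,0,0,0],[0.175,0,0,0,0,0,0],[0.2,0,0,0,0,0,0],[0.225,0,0,0,0,0,0],[0.25,0,0,0,0,0,0],[0.266,0,0,0,0,0,0],[0.266,0,0,0,0,0,0]]'
python3 - <<'E'
from h import *
s=telemetry.get_obs();print(s['ee_pos'].round(4),s['tcp_rot'].round(2))
p,d=optics.camera("wrist");cv2.imwrite("pics/w8.png",cv2.resize(p[150:270,260:400,::-1],(700,600),interpolation=2))
v,u=np.where((p[...,2].astype(int)-p[...,0]>40));k=(u>290)&(u<360)&(v>170)&(v<245)
print(k.sum(),u[k].min(),u[k].max(),v[k].min(),v[k].max())
for b in range(180,242,4): print(b,d[b,318:346:3].round(3))
E
```

```text
time: 17.57
ee_pos: [0.501, 0.0446, 0.2168]
tcp_rot: [180.0, -0.0, -94.7]
wrist_force: [-0.1, -0.6, 0.3]
opening: 0.0856
[0.501  0.0446 0.2168] [ 1.7995e+02 -4.0000e-02 -9.4650e+01]
692 317 334 190 233
180 [0.361 0.362 0.36  0.361 0.36  0.36  0.362 0.361 0.36  0.361]
184 [0.345 0.344 0.343 0.342 0.343 0.343 0.344 0.343 0.344 0.344]
188 [0.343 0.342 0.343 0.344 0.343 0.344 0.342 0.342 0.344 0.343]
192 [0.354 0.355 0.355 0.356 0.355 0.355 0.363 0.361 0.361 0.361]
196 [0.357 0.356 0.355 0.356 0.356 0.356 0.364 0.364 0.362 0.363]
200 [0.356 0.359 0.357 0.357 0.357 0.357 0.363 0.364 0.364 0.363]
204 [0.356 0.353 0.353 0.354 0.354 0.354 0.366 0.365 0.365 0.365]
208 [0.353 0.352 0.353 0.352 0.352 0.354 0.368 0.366 0.367 0.366]
212 [0.357 0.358 0.359 0.357 0.358 0.359 0.368 0.367 0.368 0.37 ]
216 [0.363 0.362 0.362 0.362 0.362 0.362 0.369 0.369 0.369 0.369]
220 [0.366 0.366 0.366 0.365 0.365 0.366 0.371 0.37  0.37  0.371]
224 [0.365 0.365 0.365 0.365 0.365 0.366 0.371 0.372 0.373 0.371]
228 [0.368 0.367 0.368 0.366 0.366 0.368 0.374 0.374 0.374 0.374]
232 [0.368 0.367 0.367 0.368 0.368 0.368 0.374 0.375 0.375 0.374]
236 [0.345 0.345 0.346 0.344 0.344 0.345 0.345 0.369 0.368 0.363]
240 [0.344 0.346 0.345 0.346 0.346 0.345 0.346 0.358 0.358 0.359]
```

View pics/w8.png

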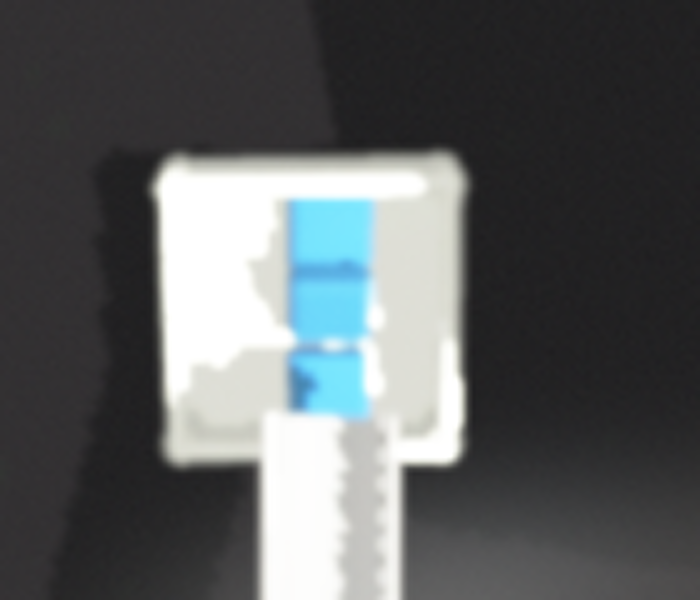

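All three tablets lie flat in the dish (crop (330,230), (330,310) and (330,380)). Now I'll grasp the dish.

```bash
python3 -m inch '[[-0.001,0,0.03,0,0,0,0],[-0.002,0,0.06,0,0,0,0],[-0.002,0,0.09,0,0,0,0],[-0.002,0,0.12,0,0,0,0],[-0.002,0,0.15,0,0,0,0],[-0.002,0,0.175,0,0,0,0],[-0.002,0,0.19,0,0,0,0],[-0.002,0,0.2,0,0,0,0],[-0.002,0,0.207,0,0,0,0],[-0.002,0,0.21,0,0,0,0],[-0.002,0,0.21,0,0,0,0],[-0.002,0,0.21,0,0,0,0]]' && python3 -m inch '[[0,0,0,0,0,0,0.1],[0,0,0,0,0,0,0.2],[0,0,0,0,0,0,0.3],[0,0,0,0,0,0,0.35],[0,0,0,0,0,0,0.4],[0,0,0,0,0,0,0.45],[0,0,0,0,0,0,0.5],[0,0,0,0,0,0,0.5],[0,0,0,0,0,0,0.5]]' 25
```

```text
time: 18.62
ee_pos: [0.5023, 0.0492, 0.0082]
tcp_rot: [-179.9, 0.0, -94.5]
wrist_force: [0.7, -0.4, 0.8]
opening: 0.0853
time: 19.37
ee_pos: [0.502, 0.049, 0.008]
tcp_rot: [-179.9, 0.0, -94.5]
wrist_force: [-1.9, 0.2, 5.5]
opening: 0.0551
```

```bash
python3 -m inch '[[0,0,-0.002,0,0,0,0.5],[0,0,-0.004,0,0,0,0.5],[0.006,0,-0.004,0,0,0,0.5],[0.014,0,-0.004,0,0,0,0.5],[0.024,0,-0.004,0,0,0,0.5],[0.036,0,-0.005,0,0,0,0.5],[0.048,0,-0.015,0,0,0,0.5],[0.056,0,-0.03,0,0,0,0.5],[0.06,0,-0.05,0,0,0,0.5],[0.06,0,-0.068,0,0,0,0.5],[0.06,0,-0.08,0,0,0,0.5],[0.06,0,-0.08,0,0,0,0.5]]'
python3 - <<'E'
from h import *
p=cv2.imread("pics/top0.png");g=cv2.cvtColor(p,6)[250:312,410:485];g=cv2.resize(g,None,fx=8,fy=8,interpolation=cv2.INTER_CUBIC)
c=cv2.HoughCircles(g,cv2.HOUGH_GRADIENT,1.5,50,param1=80,param2=15,minRadius=115,maxRadius=150)
P=cloud("top",np.load("top.npy"));i=optics.camera_info("top");C=i["xyz"]
for x,y,r in c[0][:3]:
    u,v=x/8+410-.5+.06,y/8+250-.5+.06;Q=P[int(round(v)),int(round(u))];k=(Q-C);Q=C+k*(.04-C[2])/k[2];print(u,v,r/8,Q.round(4))
E
```

```text
time: 20.37
ee_pos: [0.4983, -0.0117, 0.0905]
tcp_rot: [-179.7, 0.0, -94.6]
wrist_force: [-0.0, -0.2, -0.4]
opening: 0.055
456.52875 275.52875 16.56875 [ 0.5068 -0.3602  0.04  ]
436.27875 279.46625 18.425 [ 0.497  -0.3017  0.04  ]
436.27875 287.71625 17.39375 [ 0.472  -0.3013  0.04  ]
```

```bash
python3 -m inch '[[0.01,-0.001,-0.01,0,0,0,0.5],[0.03,-0.003,-0.02,0,0,0,0.5],[0.05,-0.005,-0.03,0,0,0,0.5],[0.075,-0.007,-0.03,0,0,0,0.5],[0.1,-0.009,-0.03,0,0,0,0.5],[0.125,-0.011,-0.03,0,0,0,0.5],[0.15,-0.013,-0.03,0,0,0,0.5],[0.175,-0.015,-0.03,0,0,0,0.5],[0.2,-0.018,-0.03,0,0,0,0.5],[0.215,-0.02,-0.03,0,0,0,0.5],[0.225,-0.02,-0.03,0,0,0,0.5],[0.227,-0.02,-0.03,0,0,0,0.5]]'
python3 - <<'E'
from h import *
s=telemetry.get_obs();print(s['ee_pos'].round(4),s['tcp_rot'].round(2))
p,d=optics.camera("wrist");cv2.imwrite("pics/w9.png",p[...,::-1]);np.save("w9",d)
import json;json.dump({k:list(map(float,s[k])) for k in('ee_pos','tcp_rot')},open('s9','w'))
E
```

```text
time: 21.37
ee_pos: [0.4986, -0.24, 0.1167]
tcp_rot: [179.9, 0.0, -94.6]
wrist_force: [-0.1, -0.0, -1.4]
opening: 0.055
[ 0.4986 -0.24    0.1167] [ 1.7994e+02  1.0000e-02 -9.4590e+01]
```

View pics/w9.png

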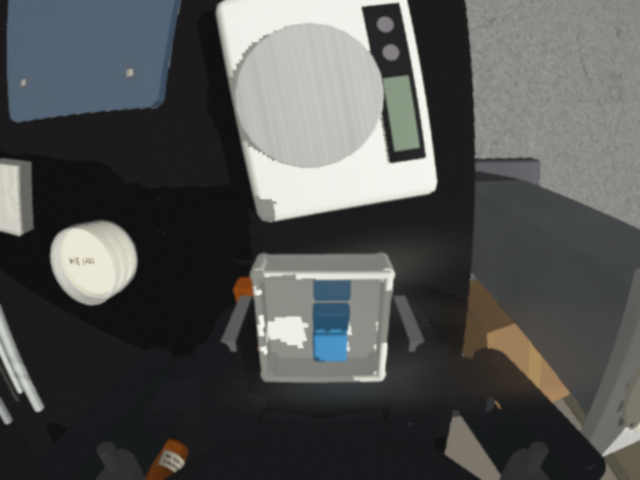

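The wrist view shows all three tablets in the held dish (330, 290–345), with the pan circle centred at about (309,96).

```bash
python3 - <<'E'
from h import *
import json
s={k:np.array(v) for k,v in json.load(open('s9')).items()}
c=[wz(u,v,.04,s) for u,v in[(235,97),(385,95),(308,23),(308,167)]];print(np.round(c,4),(c[0]+c[1])/2,(c[2]+c[3])/2)
# top rim of dish
c=np.array([wz(u,v,.129,s) for u,v in[(257,256),(391,256),(265,381),(384,381)]]);print(c.round(4),c.mean(0))
p=cv2.imread("pics/w9.png");d=np.load("w9.npy");print(d[260,320],d[376,320],d[320,255:270])
E
```

```text
[[ 0.5421 -0.3393  0.04  ]
 [ 0.4545 -0.3327  0.04  ]
 [ 0.4957 -0.3792  0.04  ]
 [ 0.5028 -0.293   0.04  ]] [ 0.49827444 -0.33598778  0.04      ] [ 0.49924401 -0.33605926  0.04      ]
[[ 0.5209 -0.2727  0.129 ]
 [ 0.47   -0.2686  0.129 ]
 [ 0.527  -0.2114  0.129 ]
 [ 0.4729 -0.2069  0.129 ]] [ 0.49770397 -0.23989697  0.129     ]
0.15604742 0.16062064 [0.14854363 0.14998496 0.15023355 0.14782211 0.1500139  0.14962587
 0.15127249 0.15065075 0.15070903 0.15972412 0.16302711 0.16661239
 0.16564189 0.17029713 0.16891612]
```

```bash
python3 -m inch '[[0.01,-0.001,0,0,0,0,0.5],[0.03,-0.003,0,0,0,0,0.5],[0.05,-0.005,0,0,0,0,0.5],[0.07,-0.007,0.005,0,0,0,0.5],[0.085,-0.008,0.015,0,0,0,0.5],[0.093,-0.0085,0.03,0,0,0,0.5],[0.0955,-0.0085,0.045,0,0,0,0.5],[0.0955,-0.0085,0.055,0,0,0,0.5],[0.0955,-0.0085,0.06,0,0,0,0.5],[0.0955,-0.0085,0.063,0,0,0,0.5],[0.0955,-0.0085,0.063,0,0,0,0.5]]';python3 -m inch '[[0,0,0.0015,0,0,0,0.5],[0,0,0.003,0,0,0,0.5],[0,0,0.003,0,0,0,0.5]]'
```

```text
time: 22.33
ee_pos: [0.5001, -0.3339, 0.0539]
tcp_rot: [180.0, 0.0, -94.5]
wrist_force: [-0.8, 0.4, -1.4]
opening: 0.0556
time: 22.58
ee_pos: [0.5004, -0.3345, 0.0517]
tcp_rot: [-180.0, -0.0, -94.5]
wrist_force: [0.0, 0.3, -1.1]
opening: 0.0549
```

```bash
python3 -m inch '[[0,0,0.001,0,0,0,0.5],[0,0,0.002,0,0,0,0.5],[0,0,0.002,0,0,0,0.5]]';python3 -m inch '[[0,0,0.0005,0,0,0,0.5],[0,0,0.001,0,0,0,0.5],[0,0,0.001,0,0,0,0.5]]'
```

```text
time: 22.83
ee_pos: [0.5001, -0.3345, 0.0492]
tcp_rot: [-180.0, -0.0, -94.5]
wrist_force: [0.1, -0.1, -0.7]
opening: 0.0551
time: 23.08
ee_pos: [0.5, -0.3345, 0.0482]
tcp_rot: [180.0, 0.0, -94.5]
wrist_force: [0.7, 0.1, -1.2]
opening: 0.0548
```

```bash
python3 -m inch '[[0,0,0.001,0,0,0,0.5],[0,0,0.001,0,0,0,0.5]]';python3 -m inch '[[0,0,0.001,0,0,0,0.5],[0,0,0.001,0,0,0,0.5]]'
```

```text
time: 23.25
ee_pos: [0.5001, -0.3345, 0.0481]
tcp_rot: [-180.0, -0.0, -94.5]
wrist_force: [-2.3, 0.9, 5.8]
opening: 0.0549
time: 23.42
ee_pos: [0.5001, -0.3346, 0.0481]
tcp_rot: [-179.9, -0.0, -94.5]
wrist_force: [-5.1, 2.6, 11.9]
opening: 0.055
```

Contact at z=0.048, as expected. I'll back off the preload, open slowly and retreat upward.

```bash
python3 -m inch '[[0,0,-0.0015,0,0,0,0.5],[0,0,-0.0015,0,0,0,0.45],[0,0,-0.0015,0,0,0,0.35],[0,0,-0.0015,0,0,0,0.2],[0,0,-0.0015,0,0,0,0.1],[0,0,-0.0015,0,0,0,0],[0,0,-0.0015,0,0,0,0],[0,0,-0.0015,0,0,0,0]]' && python3 -m inch '[[0,0,-0.01,0,0,0,0],[0,0,-0.03,0,0,0,0],[0,0,-0.06,0,0,0,0],[0,0,-0.1,0,0,0,0],[0,0,-0.14,0,0,0,0],[0,0,-0.17,0,0,0,0],[0,0,-0.17,0,0,0,0],[0,0,-0.17,0,0,0,0]]'
python3 - <<'E'
from h import *
s=telemetry.get_obs();print(s['ee_pos'].round(4))
p,d=optics.camera("wrist");t,e=optics.camera("scene");cv2.imwrite("pics/w10.png",np.hstack([p[120:360,180:460,::-1],cv2.resize(t[170:290,220:340,::-1],(240,240)),cv2.resize(t[330:420,320:430,::-1],(280,240))]))
for u,v in[(320,180),(320,215)]:print(d[v,u])
E
```

```text
time: 24.08
ee_pos: [0.5001, -0.3345, 0.0476]
tcp_rot: [180.0, 0.0, -94.5]
wrist_force: [0.4, 0.7, 0.1]
opening: 0.0851
time: 24.75
ee_pos: [0.5008, -0.335, 0.2208]
tcp_rot: [-179.8, -0.1, -94.5]
wrist_force: [-0.8, 0.6, -1.0]
opening: 0.0855
[ 0.5008 -0.335   0.2208]
0.32413927
0.32434392
```

No more pictures can be viewed, so I'll check with numbers: dish centre, tilt, tablets, pan position, bystanders.

```bash
python3 - <<'E'
from h import *
s=telemetry.get_obs();p,d=optics.camera("wrist")
# 3D points from wrist depth
I=W();K=I["camera_matrix"];v,u=np.mgrid[100:320,180:460];x=u-K[0,2];y=v-K[1,2];r=np.hypot(x,y)+1e-9;t=r/K[0,0];D=d[100:320,180:460]
c=np.stack([np.tan(t)*x/r*D,np.tan(t)*y/r*D,D],-1);T=R.from_euler('xyz',s['tcp_rot'],degrees=True).as_matrix()
P=(c@I["mount"][:3,:3].T+I["mount"][:3,3])@T.T+s['ee_pos'];z=P[...,2];q=p[100:320,180:460].astype(int)
rim=(z>.0545)&(z<.07)&(q[...,2]-q[...,0]<30);n,l,st,_=cv2.connectedComponentsWithStats(rim.astype(np.uint8));k=1+st[1:,4].argmax();m=l==k
A=P[m];print("rim",m.sum(),cv2.minAreaRect((A[:,:2]*1000).astype(np.float32)))
top=A[A[:,2]>np.median(A[:,2])-.004];co=np.linalg.lstsq(np.c_[top[:,:2],np.ones(len(top))],top[:,2],rcond=None)[0];print("tilt",co[:2],"z",np.median(top[:,2]))
b=(q[...,2]-q[...,0]>40)&(z>.04)&(z<.075);B=P[b];print("blue",b.sum(),cv2.minAreaRect((B[:,:2]*1000).astype(np.float32)),B[:,2].min(),B[:,2].max())
pn=(z>.037)&(z<.044);n,l,st,_=cv2.connectedComponentsWithStats(pn.astype(np.uint8));A=P[pn];k=np.hypot(A[:,0]-.5,A[:,1]+.335)<.055;print("pan",k.sum(),cv2.minEnclosingCircle((A[k][:,:2]*1000).astype(np.float32)))
# top view: changes vs start at bystanders
p1,_=optics.camera("top");p0=cv2.imread("pics/top0.png")[...,::-1].astype(int);df=abs(p1.astype(int)-p0).max(2)
for n,(a,b2,w) in dict(stopper=(181,291,9),tape=(234,215,19),timer=(291,213,12),bottle=(330,209,10),lever=(207,260,12),orange=(390,264,12)).items():print(n,(df[b2-w:b2+w,a-w:a+w]>60).sum())
q1=p1[235:305,265:320].astype(int);print("blue on bench near chute",((q1[...,2]-q1[...,0])>40).sum())
E
```

```text
rim 1158 ((500.68438720703125, -330.5892639160156), (57.65991973876953, 57.51358413696289), 85.97838592529297)
tilt [-0.00115119  0.00040723] z 0.05948395908334536
blue 947 ((496.2887268066406, -329.2555236816406), (48.10170364379883, 16.82763671875), 83.69247436523438) 0.04137461827546027 0.05167050556265346
pan 4869 ((499.0966491699219, -336.4078063964844), 44.064029693603516)
stopper 2
tape 142
timer 0
bottle 0
lever 177
orange 334
blue on bench near chute 0
```

```bash
python3 - <<'E'
from h import *
p,d=optics.camera("top");P=cloud("top",d);p0=cv2.imread("pics/top0.png")[...,::-1];P0=cloud("top",np.load("top.npy"))
for n,pp,Q in(("start",p0,P0),("now",p,P)):
    a=pp.astype(int);r,g,b=a[...,0],a[...,1],a[...,2];z=Q[...,2]
    f=lambda x0,y0,x1,y1,m:np.median(Q[y0:y1,x0:x1][m[y0:y1,x0:x1]],0).round(3)
    print(n,"lever",f(195,245,222,275,(r>90)&(g<60)),"tape",f(212,192,255,236,(z>.015)&(z<.04)),"orange",f(376,248,405,280,(r>150)&(b<70)))
E
```

```text
start lever [0.524 0.314 0.137] tape [0.676 0.276 0.025] orange [ 0.526 -0.179  0.006]
now lever [0.535 0.327 0.132] tape [0.676 0.276 0.025] orange [ 0.541 -0.18   0.004]
```

```bash
python3 - <<'E'
from h import *
p,d=optics.camera("top");P=cloud("top",d)
a=p.astype(int);m=np.zeros((480,640),bool);m[240:280,190:226]=1;m&=(a[...,0]>70)&(a[...,0]>2*a[...,1]);print(m.sum(),P[m][:,2].round(3)[::12],np.nanmedian(P[m],0))
p,d=optics.camera("scene");P=cloud("scene",d);a=p.astype(int);m=np.zeros((480,640),bool);m[175:205,235:270]=1;m&=(a[...,0]>90)&(a[...,0]>2*a[...,1]);Q=P[m];Q=Q[abs(Q[:,2]-.13)<.04];print(len(Q),np.median(Q,0),Q.min(0),Q.max(0))
k=Q[Q[:,2]>.11];print(np.linalg.lstsq(np.c_[k[:,:2],np.ones(len(k))],k[:,2],rcond=None)[0][:2],np.percentile(k[:,2],[5,50,95]))
E
```

```text
271 [-0.001  0.137  0.005  0.136  0.14   0.137  0.134  0.142  0.136  0.142
  0.134  0.133  0.139  0.134  0.138  0.138  0.141  0.142  0.139  0.139
  0.14   0.136 -0.   ] [0.52414743 0.31628334 0.13616136]
102 [0.51637036 0.30707542 0.13512929] [0.49996688 0.28837552 0.12609033] [0.53531374 0.33467647 0.14114006]
[ 0.03077192 -0.00828332] [0.1311096  0.13512929 0.13747636]
```

Lever is at rest, level at z≈0.136 (the earlier reading came from overexposed pixels dropping out of the mask). I'm handing in.

```bash
python3 -c "
from workcell import order;print(order.job_done())"
```

```text
the job is handed in; nothing more can be done
None
```

I stood the white dish under the chute and pressed the lever three full strokes to its stop, letting it spring right back each time. I then set the dish with its three tablets on the balance pan, let go, and handed in at about 25 s of the 67 s.

**Last checks**
- **Dish:** its middle is about 6 mm from the pan's middle (25 mm allowed). Its tilt is about 0.001 rad, with the rim at z 0.0595.
- **Tablets:** the blue patch in the dish measures 48 x 17 mm, which is three tablets in a row. No blue was seen on the worktop near the chute.
- **Lever:** level and up, at z about 0.136.
- **Bystanders:** the timer, bottle and stopper look the same as at the start, and the tape measures the same position.

**Disagreements and gaps**
- **Lever and tape:** a first start-to-now image comparison flagged both, and one lever reading gave z 0.132. Remeasuring showed nothing had moved. I put the differences down to lighting and the pixels picked.
- **Orange dish:** it was also flagged. Its measured position shifted by about 15 mm in x, probably because the arm partly hid it. I didn't confirm this; the only time I went near it was carrying the dish high above it.
- **Final view:** the 12-picture limit was used up, so I checked the final placement only by numbers.
- **Magazine:** I didn't measure the three tablets left in it directly.
- **Calibration:** the wrist and top cameras disagreed by 3–7 mm, so I used values in between.

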